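# Open the sprung light shutter half way

## Robot

A 7-joint arm with a two-finger parallel gripper is mounted at the origin on the work surface. World frame = base frame: x ahead of the robot, y to its left, z up, the work surface at z = 0. Lengths are in m, angles in rad, forces in N, time in s.
With the tool pointing down it reaches from about 0.425 to 1.025 m from the base axis. Payload 9.4 kg.
Tool frame: the origin (TCP) lies between the finger pads; the fingertips stand 14 mm ahead of it and the grasp point (between the pads) lies 5 mm behind it (tcp_to_tips is the distance from the TCP to the fingertips, in m); z points along the fingers, y is the line along which they close (so a half turn about z gives the same grasp; the last joint's range is limited). The gripper opens to 85 mm and grips with 20 to 120 N. Pads are 22 mm wide; open, the fingers measure 114 mm over their backs; the gripper's body (76 mm by 85 mm) begins 54 mm behind the grasp point. The pads swing forward as they close: fully open they stand 13 mm farther back than shut.
Start: joints at [-1.378, 0.599, -0.003, 1.599, 0.002, 0.943, -0.08], TCP at [0.193, 0.699, 0.245] pointing down, gripper open.
Joint ranges: [-2.57, 2.57], [-0.35, 1.97], [-1.29, 1.29], [0.11, 2.56], [-1.05, 4.19], [0.11, 1.86], [-2.63, 2.63]. Speed limits (rad/s): [2.22, 2.22, 3.01, 3.01, 3.14, 3.14, 3.14].

## Interface

Orientations are given as a unit quaternion [w, x, y, z].
In Python, from plant import state, grab_frame, camera_params, sign_off, tcp_to_tips gives the robot as it stands.
- The arm moves only by the tool move_arm, never from a script. Its argument "rows" is a list of rows, each a list of 7 numbers: the finger opening in cm, from 0 to 8.54, then the shift along the world's x, y, z in cm, then the turn, a rotation vector about the world's x, y, z in rad. In form: [[claw, tx, ty, tz, rx, ry, rz], ...]. A call has exactly 10 rows; each row is the pose to reach, as a shift and turn from the pose commanded when the call began; what a row does not reach only later rows make up. A row lasts 1/8 s, in which the tool goes at most 62.5 mm and 10.7 degrees, less where a joint would pass 70% of its speed; a pose out of reach is approached as far as the arm can. A call with a gripper value outside its range is refused whole. The fingers move at their own pace and stop on an object; "grip_force" is the grip in N (left out, the last holds). Time passes only in rows, so rows that repeat a pose let the fingers close, or fill a call up. It gives the time, the measured TCP pose, the force, the opening and the grip force at its end, in the units of the state.
- state(): the state, without advancing time (a new reading comes with each control period).
- grab_frame(name): name is "side" or "top"; returns the picture (480x640x3 uint8, red, green, blue); there is no depth.
- camera_params(name): a dict with "mtx" (3x3 intrinsics, pixels), "k1" (the pictures are not rectified: a ray, as slopes to the right and down, at radius r is drawn at 1 + k1 r^2 times it, then the intrinsics apply), "T" (4x4, takes a point from camera to world coordinates). Camera axes: x right, y down, z forward; pixel columns grow to the right and rows downward; lengths in m; the calibration is good to about 2 mm. A picture is of the moment at which its call begins. camera_params takes no time and is no camera call.
- sign_off(): hands the job in; it is judged then, once.
The state is a dict: "t": time; "q": joint angles; "dq": joint speeds; "effort": joint torques, N m; "position": TCP position; "ee_rot": TCP orientation; "wrist_force": force on the tool from outside, world axes, zero at the start; "torque": the same for the moment, N m; "gripper_width": finger opening in m; "grip_force": force on a finger pad.
Only numpy, scipy, OpenCV 4.12 (cv2) and the standard library are available. Lean on these libraries where they do the work, as an engineer would, in place of code of your own. Each camera call takes 0.05 s, during which the arm holds its last target. There are 200 camera calls.

## Task

Switch on the inspection light box by pressing its pedal all the way down to the stop with the gripper, and let the pedal come up again. Then slide the spring-loaded shutter on top of the box by its tab until it is half open (tab between the two pips on the rails) and finish while holding it there with the gripper's fingers: do not let go at the end. Leave everything else on the bench where it is.

Things in the scene. Friction and masses are not known exactly. Their poses are not given: they have to be found in the camera images.
- lightbox: Grey inspection light box, fixed, 160 (x) x 240 (y) mm, flat top 58 mm high; origin at the centre of its underside on the bench. The shutter slides on its top along the box's +y between two rails along y (x = 44 to 54 mm either side, tops 70 mm high). It stands left or right of the robot's centre line, the pedal on the other side; both are turned by up to 45 degrees.
- shutter (a joint): Travel of the shutter in m: 0 = closed (window covered), 0.070 = fully open, 0.035 = half. It opens towards the box's +y, the end where a cross bar joins the rails. A spring pulls it shut with about 3 N when closed, rising to about 8 N at half and 13.5 N fully open; let go, it snaps shut.
- tab_top (a point): Top centre of the shutter's tab: an upright steel plate 40 mm wide (box x), 10 mm thick (box y), top 99 mm above the bench, standing on the 86 x 80 mm shutter plate (upper face 64 mm above the bench). Shutter closed: at (0, -35 mm) in the box's frame; half open: (0, 0). Both faces of the tab are free for 70 mm.
- half_mark (a point): Point on the box midway between two dark 5 mm pips, one on each rail, 70 mm above the bench, on the box's centre (x = y = 0). The middle of the tab stands between these pips when the shutter is half open.
- pedal_base: Base plate of the bench pedal switch, fixed, 150 (x) x 100 (y) mm; origin at the centre of its underside on the bench. The treadle's hinge lies along its y axis at x = +58 mm, 24 mm above the bench; the treadle, 80 mm wide, rises from there towards the base's -x.
- pedal (a joint): Angle of the treadle in rad: 0 = up, 0.25 = down on its stop. A spring holds it up: pushing on the pad takes about 4 N at first and about 12 N at the stop. It comes up by itself.
- pedal_pad (a point): Middle of the upper face of the ribbed rubber pad (60 x 70 mm) near the free end of the treadle; 95 mm from the hinge, about 58 mm above the bench when up; it moves down by about 23 mm (and outward by some 4 mm) to the stop.
- flux_jar: Bystander: small closed round jar, 38 mm across, 42 mm high, upright between the light box and the pedal. Origin at the middle of its underside.
- screw_cup: Bystander: small open white cup, 44 mm across, 22 mm high, between the light box and the pedal. Origin at the middle of its underside.
- driver: Bystander: screwdriver, 160 mm long, lying at the left, on the robot's side. Origin at the underside of the tool.
- parts_tray: Bystander: divided tray, 120 x 170 x 30 mm, at the left side. Origin at the middle of its underside.
- board_holder: Bystander: flat metal circuit-board holder with a board in it, 100 x 150 mm, 22 mm high, at the right side. Origin at the middle of its underside.
- swab_bottle: Bystander: closed round jar, 48 mm across, 75 mm high, at the left side. Origin at the middle of its underside.
There are look-alikes about, which are no part of the job. What is shaped like the pedal_base but purple is not meant.

How it is judged:
By the outcome, as a careful person would: the job done as asked, in the order asked, and still so for the second after the job is handed in, while the arm keeps its last pose, push and grip.
It also fails if it takes over 48 s, if anything falls off the work surface, if the arm or the gripper's body presses on something with over 40 N, if the wrist force passes 120 N, or if a joint passes its speed limit or range.

## Working session

There is one attempt and no reset: what is moved stays moved. The work goes in short steps, Python scripts to look and compute and a tool call to move; the robot and the scene stay as the last step left them, time stands still between calls to the robot, and variables do not carry over. Pictures are saved under pics/ and viewed, at most 10 in all, crops included, and the job is handed in when it is done.

Besides the shell and the picture viewer there is one more tool, called as name(argument=value, ...) on one line, values as JSON. move_arm: Moves the arm, as the interface text tells. Its arguments: {"type":"object","properties":{"rows":{"type":"array"},"grip_force":{"type":"number"}},"required":["rows"]}

```bash
mkdir -p pics
python3 - <<'E'
from plant import *
import cv2
for n in("top","side"):
    cv2.imwrite(f"pics/{n}0.png",grab_frame(n)[:,:,::-1])
    p=camera_params(n);print(n,p["mtx"],p["k1"],p["T"])
s=state();print(s,tcp_to_tips)
E
```

```text
top [[587.70486529   0.         310.94902229]
 [  0.         587.70486529 238.69600259]
 [  0.           0.           1.        ]] -0.12964355903212782 [[ 1.08775972e-02 -9.89201567e-01  1.46157239e-01  1.92657068e-01]
 [-9.99886796e-01 -1.22797976e-02 -8.69494552e-03 -7.53374798e-04]
 [ 1.03958350e-02 -1.46046114e-01 -9.89223160e-01  1.66867234e+00]
 [ 0.00000000e+00  0.00000000e+00  0.00000000e+00  1.00000000e+00]]
side [[610.02125131   0.         322.38208512]
 [  0.         610.02125131 241.35567476]
 [  0.           0.           1.        ]] -0.16275019878337724 [[-0.97407985  0.12220269 -0.19035477  0.71089112]
 [ 0.22574328  0.57886092 -0.783556    1.20672167]
 [ 0.01443628 -0.80621743 -0.5914432   0.98810675]
 [ 0.          0.          0.          1.        ]]
{'t': 0.1, 'q': array([-1.37769765,  0.60005541, -0.00252767,  1.60001996,  0.00179552,
        0.94287207, -0.07979942]), 'dq': array([ 6.23078468e-04, -2.30378983e-03,  4.19263464e-04, -1.65004481e-03,
        3.79635992e-05, -6.75988975e-04, -4.83567620e-04]), 'effort': array([ 6.01691907e-03, -7.77997112e+01,  1.57010000e+00, -2.58626568e+01,
        1.26483582e-02,  5.64424918e-03,  9.42648711e-06]), 'position': array([0.19315621, 0.69840595, 0.24450676]), 'ee_rot': array([-2.51255526e-05,  1.34469017e-01,  9.90917568e-01, -6.75922045e-04]), 'wrist_force': array([-0.01117432, -0.06404386,  0.53357242]), 'torque': array([-0.01053657, -0.02258099, -0.00678196]), 'grip_force': 0.0, 'gripper_width': 0.08557076417306658} 0.014
```

View pics/top0.png

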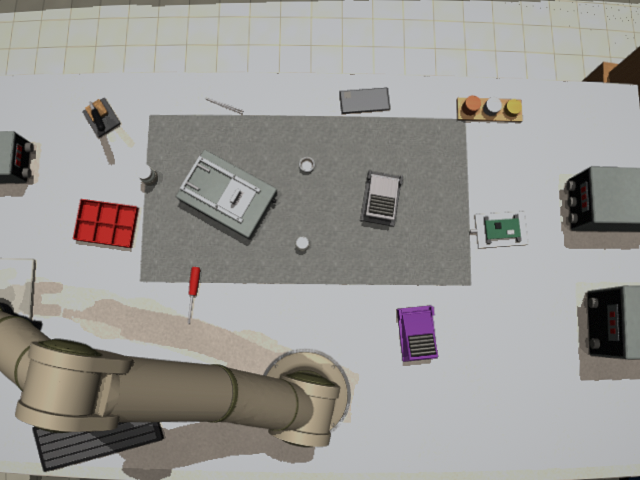

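View pics/side0.png

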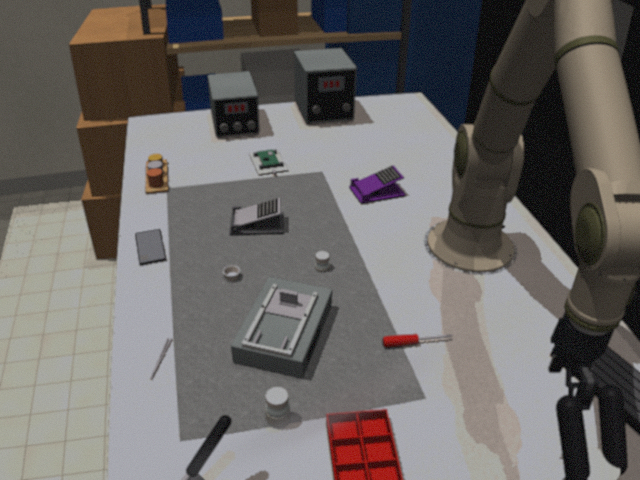

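Run:
```python
import cv2,numpy as np
def up(f,x,y,w,h,k=5): return cv2.resize(f[y:y+h,x:x+w],None,fx=k,fy=k,interpolation=cv2.INTER_CUBIC)
t=cv2.imread("pics/top0.png");s=cv2.imread("pics/side0.png")
cv2.imwrite("pics/c1.png",np.hstack([up(t,172,145,108,100),up(t,357,145,52,100)]))
cv2.imwrite("pics/c2.png",np.hstack([up(s,230,272,106,104),up(s,228,190,54,104)]))
```

```text
(no output)
```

View pics/c1.png

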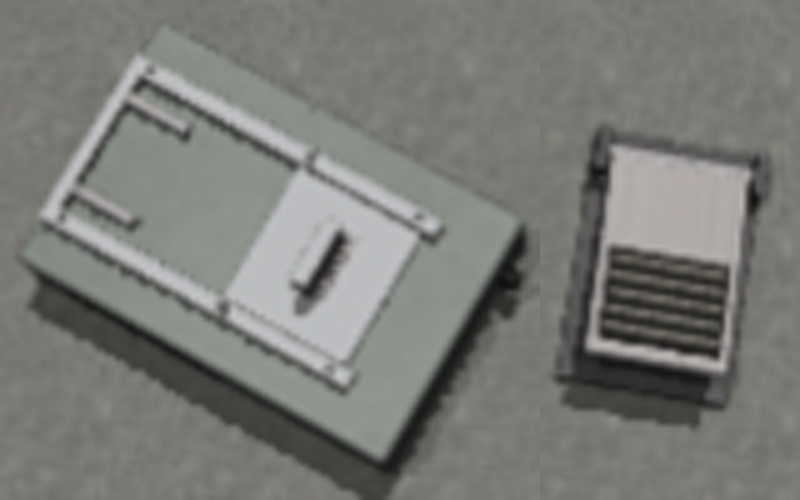

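View pics/c2.png

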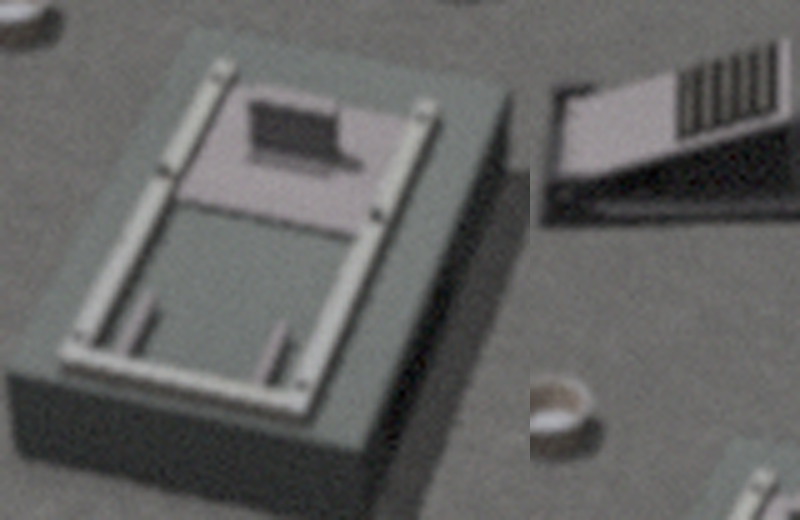

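The candidates for the pedal are the light grey one at (381,197) and the purple one at (417,333). The grey one is meant, and the crop confirms its grey base and ribbed pad. The light box is at (228,194) with the shutter closed. Its cross bar (+y) is at the upper left, and the pips are at crop (310,160) and (224,307).

```bash
cat > h.py <<'E'
import numpy as np,cv2
from plant import *
def w(n,px,z):
    p=camera_params(n);m=p["mtx"];px=np.atleast_2d(px).astype(float);z=np.broadcast_to(z,len(px))
    d=cv2.undistortPoints(px[:,None],m,np.array([p["k1"],0,0,0,0.]))[:,0]
    R,c=p["T"][:3,:3],p["T"][:3,3]
    r=np.c_[d,np.ones(len(d))]@R.T
    return c+r*((z-c[2])/r[:,2])[:,None]
E
python3 - <<'E'
from h import *
np.set_printoptions(precision=4,suppress=True)
a=lambda q:np.array(q)/5+[172,145]
b=lambda q:(np.array(q)-[540,0])/5+[357,145]
s=lambda q:np.array(q)/5+[230,272]
s2=lambda q:(np.array(q)-[530,0])/5+[228,190]
def ang(v):return np.degrees(np.arctan2(v[1],v[0]))
C=w("top",a([(162,28),(525,225),(383,462),(22,258)]),.058);print("corn",C,C.mean(0),[np.linalg.norm(C[i]-C[i-1]) for i in range(4)],ang(C[0]-C[1]),ang(C[3]-C[2]))
P=w("top",a([(310,160),(224,307)]),.07);print("pips top",P,P.mean(0),np.linalg.norm(P[0]-P[1]),ang(P[0]-P[1]))
P=w("side",s([(165,170),(377,214)]),.07);print("pips side",P,P.mean(0),np.linalg.norm(P[0]-P[1]),ang(P[0]-P[1]))
T=w("side",s([(250,102),(338,113)]),.099);print("tabtop side",T,T.mean(0))
# pad: far edge to hinge -> heights
L=w("top",b([(612,248),(730,265),(718,355),(600,335)]),[.051,.051,.0655,.0655]);print("pad",L,L.mean(0),ang((L[0]+L[1]-L[2]-L[3])),[np.linalg.norm(L[i]-L[i-1]) for i in range(4)])
L=w("side",s2([(680,75),(682,137),(777,108),(778,40)]),[.051,.051,.0655,.0655]);print("padside",L,L.mean(0),ang((L[0]+L[1]-L[2]-L[3])))
E
```

```text
corn [[0.6805 0.2914 0.058 ]
 [0.5676 0.0819 0.058 ]
 [0.4321 0.158  0.058 ]
 [0.5457 0.3651 0.058 ]] [0.5565 0.2241 0.058 ] [np.float64(0.1536810533618919), np.float64(0.23800446434055667), np.float64(0.15539430025697065), np.float64(0.23623017595723855)] 61.672378880442594 61.26185212867204
pips top [[0.6008 0.2025 0.07  ]
 [0.5163 0.2477 0.07  ]] [0.5585 0.2251 0.07  ] 0.09581137176219234 -28.1554572494117
pips side [[0.5997 0.2    0.07  ]
 [0.5132 0.2475 0.07  ]] [0.5564 0.2238 0.07  ] 0.09867994500150105 -28.779742329888432
tabtop side [[0.5596 0.1954 0.099 ]
 [0.523  0.2107 0.099 ]] [0.5413 0.2031 0.099 ]
pad [[ 0.5596 -0.1842  0.051 ]
 [ 0.5508 -0.2511  0.051 ]
 [ 0.4962 -0.2415  0.0655]
 [ 0.5066 -0.1756  0.0655]] [ 0.5283 -0.2131  0.0583] -9.621478852705733 [np.float64(0.05558761215971632), np.float64(0.06747625378542255), np.float64(0.05728150171849993), np.float64(0.06675926321727284)]
padside [[ 0.5482 -0.2416  0.051 ]
 [ 0.556  -0.1792  0.051 ]
 [ 0.5034 -0.1752  0.0655]
 [ 0.4912 -0.2439  0.0655]] [ 0.5247 -0.21    0.0583] -0.9199521128985715
```

move_arm(rows=[[0,3,-3.5,0,0,0,-0.05],[0,6,-7,0,0,0,-0.1],[0,9,-10.5,0,0,0,-0.15],[0,12,-14,0,0,0,-0.2],[0,15,-17.5,0,0,0,-0.23],[0,18,-21,0,0,0,-0.23],[0,21,-24.5,0,0,0,-0.23],[0,24,-28,0,0,0,-0.23],[0,27,-31.5,0,0,0,-0.23],[0,30.7,-34.8,0,0,0,-0.23]], grip_force=40)

```text
t: 1.35
position: [0.5007, 0.3496, 0.2451]
ee_rot: [-0.0, 0.247, 0.969, -0.0]
wrist_force: [0.6, 0.7, -0.3]
gripper_width: 0.0001
grip_force: 0.0
```

move_arm(rows=[[0,1,-5.6,0,0,0,0],[0,2,-11.2,0,0,0,0],[0,3,-16.8,0,0,0,0],[0,4,-22.4,0,0,0,0],[0,4,-28,0,0,0,0],[0,4,-33.6,0,0,0,0],[0,3.5,-39.2,0,0,0,0],[0,3,-44.8,0,0,0,0],[0,2.6,-50.4,0,0,0,0],[0,2.6,-56.2,0,0,0,0]])

```text
t: 2.6
position: [0.5257, -0.2128, 0.2452]
ee_rot: [-0.0, 0.247, 0.969, 0.0]
wrist_force: [1.4, 0.6, -0.1]
gripper_width: 0.0
grip_force: 0.0
```

move_arm(rows=[[0,0,0,-2,0,0,0],[0,0,0,-6,0,0,0],[0,0,0,-10,0,0,0],[0,0,0,-13,0,0,0],[0,0,0,-15,0,0,0],[0,0,0,-16,0,0,0],[0,0,0,-16.5,0,0,0],[0,0,0,-16.5,0,0,0],[0,0,0,-16.5,0,0,0],[0,0,0,-16.5,0,0,0]])

```text
t: 3.85
position: [0.5265, -0.2113, 0.0809]
ee_rot: [0.001, 0.247, 0.969, -0.0]
wrist_force: [-0.5, -0.3, 0.0]
gripper_width: -0.0001
grip_force: 0.0
```

move_arm(rows=[[0,0,0,-0.4,0,0,0],[0,0,0,-0.8,0,0,0],[0,0,0,-1.2,0,0,0],[0,0,0,-1.6,0,0,0],[0,0,0,-2,0,0,0],[0,0,0,-2.3,0,0,0],[0,0,0,-2.6,0,0,0],[0,0,0,-2.8,0,0,0],[0,0,0,-2.8,0,0,0],[0,0,0,-2.8,0,0,0]])

```text
t: 5.1
position: [0.5246, -0.211, 0.0521]
ee_rot: [-0.002, 0.248, 0.969, 0.0]
wrist_force: [-6.3, 0.1, 9.3]
gripper_width: 0.0001
grip_force: 4.5
```

move_arm(rows=[[0,0,0,-0.1,0,0,0],[0,0,0,-0.2,0,0,0],[0,0,0,-0.3,0,0,0],[0,0,0,-0.3,0,0,0],[0,0,0,-0.4,0,0,0],[0,0,0,-0.4,0,0,0],[0,0,0,-0.5,0,0,0],[0,0,0,-0.5,0,0,0],[0,0,0,-0.5,0,0,0],[0,0,0,-0.5,0,0,0]])

```text
t: 6.35
position: [0.5243, -0.211, 0.0484]
ee_rot: [-0.001, 0.248, 0.969, 0.0]
wrist_force: [-8.9, 2.2, 27.2]
gripper_width: 0.0001
grip_force: 12.9
```

27 N is well above the spring's 12 N, so the pedal is on its stop. Next I lift clear.

move_arm(rows=[[0,0,0,0.5,0,0,0],[0,0,0,1.5,0,0,0],[0,0,0,3,0,0,0],[0,0,0,5,0,0,0],[0,0,0,8,0,0,0],[0,0,0,12,0,0,0],[0,0,0,15,0,0,0],[0,0,0,15,0,0,0],[0,0,0,15,0,0,0],[0,0,0,15,0,0,0]])

```text
t: 7.6
position: [0.5256, -0.211, 0.1962]
ee_rot: [-0.001, 0.247, 0.969, 0.0]
wrist_force: [-0.4, -0.8, 0.1]
gripper_width: 0.0001
grip_force: 0.0
```

Run:
```python
from h import *
s=grab_frame("side")[:,:,::-1]
k=5
up=lambda f,x,y,w,h: cv2.resize(f[y:y+h,x:x+w],None,fx=k,fy=k,interpolation=cv2.INTER_CUBIC)
cv2.imwrite("pics/c3.png",np.hstack([up(s,215,180,80,90),up(s,250,275,80,90)]))
print(state()["position"])
```

```text
[ 0.52571898 -0.2110463   0.19621795]
```

View pics/c3.png

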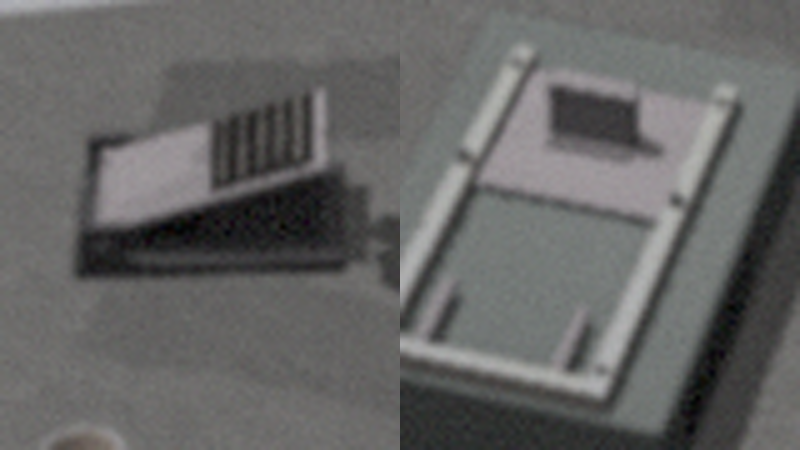

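The pedal is up again: its free edge is at crop (325,95), as before. The shutter is still closed, with the tab at crop (593,115). Now I go over the tab.

move_arm(rows=[[6.5,0,4,0,0,0,0],[6.5,0.5,9,0,0,0,0],[6.5,1,14,0,0,0,0],[6.5,1.5,19,0,0,0,0],[6.5,1.5,24,0,0,0,0],[6.5,1.5,29,0,0,0,0],[6.5,1.5,34,0,0,0,0],[6.5,1.5,38,0,0,0,0],[6.5,1.5,40.5,0,0,0,0],[6.5,1.5,40.5,0,0,0,0]])

```text
t: 8.9
position: [0.5407, 0.1959, 0.1963]
ee_rot: [-0.001, 0.246, 0.969, -0.0]
wrist_force: [-0.1, -0.3, -0.5]
gripper_width: 0.0648
grip_force: 0.0
```

move_arm(rows=[[6.5,0,0,-2,0,0,0],[6.5,0,0,-4,0,0,0],[6.5,0,0,-6,0,0,0],[6.5,0,0,-7.5,0,0,0],[6.5,0,0,-9,0,0,0],[6.5,0,0,-10,0,0,0],[6.5,0,0,-10.7,0,0,0],[6.5,0,0,-11,0,0,0],[6.5,0,0,-11,0,0,0],[6.5,0,0,-11,0,0,0]])

```text
t: 10.15
position: [0.5414, 0.1939, 0.0876]
ee_rot: [0.0, 0.247, 0.969, 0.0]
wrist_force: [-0.1, -0.7, 0.5]
gripper_width: 0.0649
grip_force: 0.0
```

move_arm(rows=[[4,0,0,-0.1,0,0,0],[3,0,0,-0.1,0,0,0],[2,0,0,-0.1,0,0,0],[1.5,0,0,-0.1,0,0,0],[1,0,0,-0.1,0,0,0],[0.5,0,0,-0.1,0,0,0],[0,0,0,-0.1,0,0,0],[0,0,0,-0.1,0,0,0],[0,0,0,-0.1,0,0,0],[0,0,0,-0.1,0,0,0]], grip_force=60)

```text
t: 11.4
position: [0.5429, 0.1966, 0.0868]
ee_rot: [0.001, 0.246, 0.969, 0.002]
wrist_force: [2.3, 7.6, -0.4]
gripper_width: 0.0091
grip_force: 59.2
```

move_arm(rows=[[0,0.2,0.4,0,0,0,0],[0,0.5,0.8,0,0,0,0],[0,0.7,1.2,0,0,0,0],[0,0.9,1.6,0,0,0,0],[0,1.1,2,0,0,0,0],[0,1.4,2.5,0,0,0,0],[0,1.6,3,0,0,0,0],[0,1.9,3.4,0,0,0,0],[0,1.9,3.4,0,0,0,0],[0,1.9,3.4,0,0,0,0]])

```text
t: 12.65
position: [0.5588, 0.2256, 0.0868]
ee_rot: [-0.001, 0.248, 0.969, -0.002]
wrist_force: [-5.8, -5.9, 12.6]
gripper_width: 0.0089
grip_force: 61.3
```

Run:
```python
from h import *
s=grab_frame("side")[:,:,::-1];t=grab_frame("top")[:,:,::-1]
k=5
up=lambda f,x,y,w,h: cv2.resize(f[y:y+h,x:x+w],None,fx=k,fy=k,interpolation=cv2.INTER_CUBIC)
cv2.imwrite("pics/c4.png",np.hstack([up(s,235,270,100,110),up(t,190,150,60,110)]))
z=state();print(z["position"],z["wrist_force"],z["gripper_width"],z["grip_force"])
```

```text
[0.55876862 0.22559231 0.08678028] [-5.73040853 -6.10344165 12.64985791] 0.009090838263204648 61.245092153549194
```

View pics/c4.png

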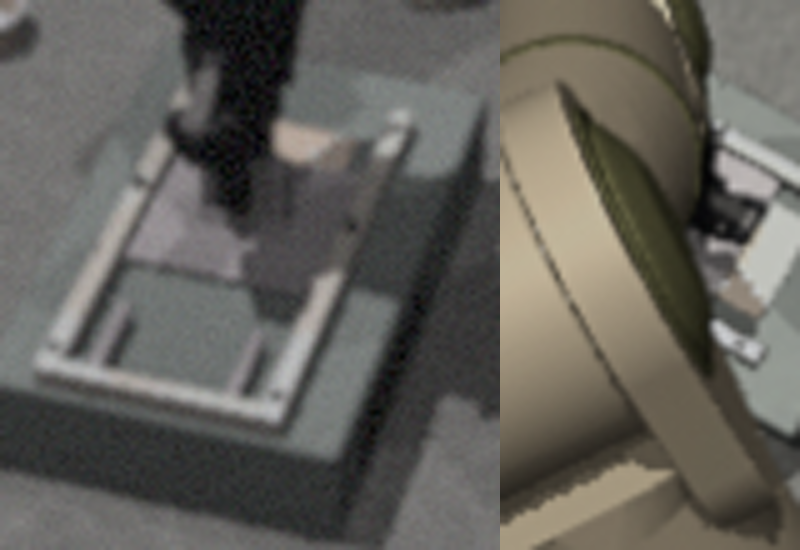

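The window is lit orange, and the shutter's leading edge runs from about crop (128,262) to (240,280). The pips are at (140,182) and (350,222). I'll check the travel from these.

Run:
```python
from h import *
u=np.array([np.cos(np.radians(61.4)),np.sin(np.radians(61.4)),0])
A=w("side",np.array([(178,203),(270,221),(357,238)])/5+[230,272],.064)@u
B=w("side",np.array([(128,262),(180,270),(240,280)])/5+[235,270],.064)@u
P=w("side",np.array([(140,182),(350,222)])/5+[235,270],.07)@u
print(A,B,B.mean()-A.mean(),P, "tab rel pips if 40 ahead",B-.04-P.mean(), A-.04-P.mean(), state()["position"]@u-P.mean())
```

```text
[0.47527135 0.47457539 0.47398404] [0.50780832 0.50600437 0.50442044] 0.0314674514304602 [0.463912   0.46200559] tab rel pips if 40 ahead [0.00484952 0.00304557 0.00146165] [-0.02768745 -0.02838341 -0.02897476] 0.002585399038424807
```

move_arm(rows=[[0,0.05,0.1,0.03,0,0,0],[0,0.1,0.2,0.06,0,0,0],[0,0.12,0.22,0.1,0,0,0],[0,0.12,0.22,0.1,0,0,0],[0,0.12,0.22,0.1,0,0,0],[0,0.12,0.22,0.1,0,0,0],[0,0.12,0.22,0.1,0,0,0],[0,0.12,0.22,0.1,0,0,0],[0,0.12,0.22,0.1,0,0,0],[0,0.12,0.22,0.1,0,0,0]])

```text
t: 14.0
position: [0.5595, 0.2271, 0.0868]
ee_rot: [-0.002, 0.248, 0.969, -0.002]
wrist_force: [-4.2, -5.8, 3.5]
gripper_width: 0.0089
grip_force: 60.0
```

Run:
```python
from h import *
f=np.mean([grab_frame("side")[:,:,::-1].astype(float) for _ in range(4)],0).astype(np.uint8)
cv2.imwrite("pics/c5.png",cv2.resize(f[290:350,245:325],None,fx=10,fy=10,interpolation=cv2.INTER_CUBIC))
z=state();print(z["position"],z["wrist_force"],z["gripper_width"],z["grip_force"])
```

```text
[0.55950565 0.22704076 0.08682454] [-5.05657429 -7.1899835   2.86109172] 0.008848290598608623 59.998818039894104
```

View pics/c5.png

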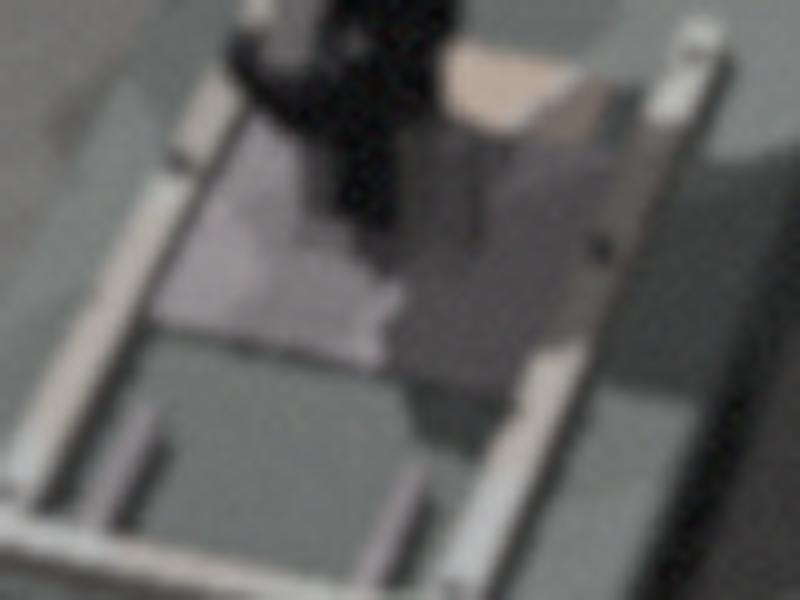

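Run:
```python
from h import *
u=np.array([np.cos(np.radians(61.4)),np.sin(np.radians(61.4)),0])
A=w("side",np.array([(178,203),(270,221),(357,238)])/5+[230,272],.064)@u
PA=w("side",np.array([(165,170),(377,214)])/5+[230,272],.07)@u
o=[245,290]
B=w("side",np.array([(150,322),(260,345),(383,368)])/10+o,.064)@u
P=w("side",np.array([(182,162),(600,247)])/10+o,.07)@u
print(A-PA.mean(),B-P.mean(),B.mean()-A.mean(),P,PA)
```

```text
[0.01244613 0.01175017 0.01115882] [0.04455342 0.04442805 0.04353199] 0.032604145017739616 [0.46316311 0.46292339] [0.46267044 0.46298   ]
```

Run:
```python
from h import *
th=np.radians(61.4);u=np.array([np.cos(th),np.sin(th),0]);v=np.array([np.sin(th),-np.cos(th),0])
p=camera_params("side");T=np.linalg.inv(p["T"]);rv=cv2.Rodrigues(T[:3,:3])[0]
c=np.array([.5568,.2242,0])
def prof(f,x,ys,z):
    W=c+np.array([a*v+b*u for a in x for b in ys])+[0,0,z]
    q=cv2.projectPoints(W,rv,T[:3,3],p["mtx"],np.array([p["k1"],0,0,0,0]))[0].reshape(len(x),len(ys),2).astype(np.float32)
    return cv2.remap(f,q[...,0],q[...,1],cv2.INTER_LINEAR).astype(float).mean(0)
f0=cv2.cvtColor(cv2.imread("pics/side0.png"),cv2.COLOR_BGR2GRAY)
f1=cv2.cvtColor(np.mean([grab_frame("side")[:,:,::-1] for _ in range(4)],0).astype(np.uint8),cv2.COLOR_BGR2GRAY)
ys=np.arange(-.01,.07,.001);x=np.arange(.016,.038,.001)
for n,f in(("closed",f0),("now",f1)):
    a=prof(f,x,ys,.064);i0=np.argmin(np.gradient(a))
    hi,lo=a[i0-8:i0-4].mean(),a[i0:i0+5].min()
    print(n,"edge mm",ys[i0]*1e3,"half",1e3*np.interp(-(hi+lo)/2,-a[i0-5:i0+4],ys[i0-5:i0+4]),hi,lo,a[i0-6:i0+7].round())
for n,f in(("closed",f0),("now",f1)):
  for s in(.049,-.049):
    y2=np.arange(-.012,.0125,.001);a=prof(f,[s-.001,s,s+.001],y2,.07);print(n,"pip",s,y2[a.argmin()],a.round()[::2])
```

```text
closed edge mm 6.999999999999988 half 6.574999999999987 146.5 92.5 [146. 145. 143. 138. 132. 125. 116. 106.  99.  94.  92.  94.  98.]
now edge mm 40.99999999999995 half 40.87416666666662 131.8068181818182 90.0909090909091 [132. 131. 130. 127. 123. 117. 110. 103.  96.  92.  90.  91.  94.]
closed pip 0.049 1.0408340855860843e-17 [166. 165. 161. 147. 129. 107.  97. 107. 126. 148. 157. 165. 167.]
closed pip -0.049 1.0408340855860843e-17 [167. 164. 156. 144. 122. 103.  93. 105. 128. 149. 161. 167. 168.]
now pip 0.049 -0.0009999999999999905 [156. 155. 152. 140. 123. 104.  98. 114. 134. 156. 166. 173. 173.]
now pip -0.049 1.0408340855860843e-17 [86. 86. 83. 77. 67. 58. 54. 59. 69. 78. 84. 87. 87.]
```

```bash
python3 -c "
from plant import *
z=state();print(z['t'],z['position'],z['wrist_force'],z['grip_force']);print(sign_off())"
```

```text
14.4 [0.55953964 0.22704287 0.08682565] [-4.97143716 -6.0003232   3.71495659] 59.99870181083679
the job is handed in; nothing more can be done
None
```

I pressed the pedal to its stop (27 N, against about 12 N from its spring) and it came back up. The shutter is held about half open in a 60 N grip, at about 34.3 mm of travel against 35 mm; the job was handed in at 14.4 s.

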